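Run a fingertip along the sprung pads of a fixture

ROBOT

A 6-joint arm with a two-finger parallel gripper is mounted at the origin on the work surface. World frame = base frame: x ahead of the robot, y to its left, z up, the work surface at z = 0. Lengths are in mm, angles in rad, forces in N, time in s.
With the tool pointing down it reaches from about 250 to 775 mm from the base axis. Payload 4 kg.
Tool frame: the origin (TCP) lies midway between the tips of the shut fingers; the grasp point (between the pads) lies 19 mm behind it; z points along the fingers, y is the line along which they close (so a half turn about z gives the same grasp; the last joint's range is limited). The gripper opens to 94 mm and grips with 3 to 60 N. Pads are 16 mm wide; open, the fingers measure 119 mm over their backs; the gripper's body (75 mm by 177 mm) begins 78 mm behind the grasp point.
Start: joints at [-1.247, 0.087, 1.371, -0, 1.684, -0.103], TCP at [227.678, -500.683, 205.506] pointing down, gripper open.
Joint ranges: [-3.1, 3.1], [-0.76, 2.03], [0.27, 2.55], [-1.08, 4.22], [0.17, 2.65], [-2.57, 2.57]. Speed limits (rad/s): [2.79, 2.79, 3.14, 3.14, 3.14, 3.14].

INTERFACE

Orientations are given as a rotation vector (axis times angle).
In Python, from cell import manip gives the robot as it stands.
- The arm moves only by the shell command python3 -m pendant 'ROWS' [FORCE]. ROWS is JSON, one flat list of numbers, 5 for each row, row after row: the finger opening in cm, from 0 to 9.4, then the shift along the tool's x, y, z in cm, then the turn about the tool's z in rad. A call has 1 to 10 rows; each row is the pose to reach, as a shift and turn from the pose commanded when the call began, along the tool's axes at that moment; what a row does not reach only later rows make up. A row lasts 1/12 s, in which the tool goes at most 41.7 mm and 7.16 degrees, less where a joint would pass 70% of its speed; a pose out of reach is approached as far as the arm can. A call with a gripper value outside its range is refused whole. The fingers move at their own pace and stop on an object; FORCE is the grip in N (left out, the last holds). Time passes only in rows, so rows that repeat a pose let the fingers close. It gives the time, the measured TCP pose, the force, the opening and the grip force at its end, in the units of the state.
- manip.get_obs(): the state, without advancing time (a new reading comes with each control period).
- manip.read_camera(name): name is "scene" or "top" or "wrist"; returns the picture (384x512x3 uint8, red, green, blue); there is no depth.
- manip.camera_params(name): a dict with "mtx" (3x3 intrinsics, pixels), "rvec" (rotation vector, rad) and "tvec" (3), from world to camera coordinates, as OpenCV has them. Camera axes: x right, y down, z forward; pixel columns grow to the right and rows downward; lengths in mm; the calibration is good to about 2 mm. A picture is of the moment at which its call begins: read the wrist's pose just before it. camera_params takes no time and is no camera call; for the wrist camera it gives the pose at the moment of the call.
- manip.hand_in(): hands the job in; it is judged then, once.
Trained networks look in the newest picture that a camera, given by its name, has taken for a name from the list of things; names that differ only in an ending like _2 or _b are one class to them, and where a whole thing is asked for, a point or a joint stands for the part that bears it (a point fixed in the world has none). Each returns a list of dicts, best first, with "confidence" (0 to 1); they miss things now and then, are a little off and sometimes report something else, mostly with a low value. They report only what shows in the picture. A call takes as long as a camera call.
- manip.silhouettes(camera, name): "mask" (384x512 bool, what is visible of it) and "extent" ([left, top, right, bottom] in pixels, round what is visible of it).
- manip.landmark_of(camera, name): "position" ([column, row] in pixels: a listed point, or the origin of a listed thing).
The state is a dict: "t": time; "qpos": joint angles; "qd": joint speeds; "tau": joint torques, N m; "ee_pos": TCP position; "orientation": TCP orientation; "ft_force": force on the tool from outside, world axes, zero at the start; "ft_torque": the same for the moment, N m; "gripper_width": opening from 0.0 (shut) to 1.0 (fully open); "grip_force": force on a finger pad.
Only numpy, scipy, OpenCV 4.12 (cv2) and the standard library are available. Lean on these libraries where they do the work, as an engineer would, in place of code of your own. Each camera call takes 0.05 s, during which the arm holds its last target. There are 200 camera calls.

TASK

Check that the five sprung pads on the round fixture move freely: with the closed fingertips, trace along their arc from the pad nearest the upright locating pin to the pad at the other end, pressing each in turn, one at a time, about halfway down, and letting it spring back up. Press lightly, so that no pad is pushed to its bottom stop, and neither lift nor shift the fixture. Leave the loose gear on it and the things around it where they are.

Things in the scene. Friction and masses are not known exactly. Their poses are not given: they have to be found in the camera images.
- fixture: loose round aluminium plate, 280 mm across, 22 mm thick, 3.2 kg, turned any way, carrying five sprung pads and a pin. Origin: centre of its underside, z up. Pads 1 to 5 stand on an arc of radius 100 mm round the centre, at -80, -40, 0, 40 and 80 degrees from its x axis (counter-clockwise from above), 68 mm from one to the next; the other half is bare.
- pad1_top (a point): top centre of the first pad counting from the locating pin. Each pad is a dark steel mushroom: a domed cap 40 mm across, rim 7 mm below its top, on an 18 mm stem; its top is 22 mm above the plate (44 mm above the bench) when up; this point sinks with it. Pad 1 is 60 mm from the pin.
- pad2_top (a point): top centre of the second pad counting from the locating pin. Same shape as the first.
- pad3_top (a point): top centre of the third pad counting from the locating pin. Same shape as the first.
- pad4_top (a point): top centre of the fourth pad counting from the locating pin. Same shape as the first.
- pad5_top (a point): top centre of the fifth pad counting from the locating pin. Same shape as the first.
- pad1 (a joint): how far the first pad is pressed straight down: 0 = fully up, 0.010 m = bottomed. A spring brings it back up; it takes about 0.5 N to start, 3 N at 5 mm and 5.5 N at the bottom. All pads start up and are alike.
- pad2 (a joint): how far the second pad is pressed straight down: 0 = fully up, 0.010 m = bottomed. Sprung like the first.
- pad3 (a joint): how far the third pad is pressed straight down: 0 = fully up, 0.010 m = bottomed. Sprung like the first.
- pad4 (a joint): how far the fourth pad is pressed straight down: 0 = fully up, 0.010 m = bottomed. Sprung like the first.
- pad5 (a joint): how far the fifth pad is pressed straight down: 0 = fully up, 0.010 m = bottomed. Sprung like the first.
- pin_top (a point): top of the locating pin: the only upright pin on the plate, dark steel, 16 mm diameter, 35 mm tall above the plate (57 mm above the bench), on the same 100 mm circle as the pads, at -115 degrees, just before the first pad. It is fixed to the plate.
- gear: bystander: loose steel gear, about 71 mm across the teeth, 21 mm tall, lying on the plate near its centre; origin at the centre of its underside (22 mm above the bench)
- mug: bystander: white mug, 80 mm diameter, 85 mm tall, on the bench beside the fixture; origin at the centre of its underside
- wrench: bystander: steel wrench 170 mm long lying on the bench beside the fixture; origin under its middle
- screwdriver: bystander: red-handled screwdriver 190 mm long lying on the bench beyond the fixture; origin under its middle

How it is judged (in metres and radians):
On the way, in this order (a step that is already met when the one before it is completed fails the run):
1. the first pad from the pin is pressed down more than 2 mm while the other four are up (within 1.5 mm) (value of joint pad1 above 0.002 m and value of joint each of pad2, pad3, pad4, pad5 below 0.0015 m), for 0.05 s.
2. the second pad from the pin is pressed down more than 2 mm while the other four are up (within 1.5 mm) (value of joint pad2 above 0.002 m and value of joint each of pad1, pad3, pad4, pad5 below 0.0015 m), for 0.05 s.
3. the third pad from the pin is pressed down more than 2 mm while the other four are up (within 1.5 mm) (value of joint pad3 above 0.002 m and value of joint each of pad1, pad2, pad4, pad5 below 0.0015 m), for 0.05 s.
4. the fourth pad from the pin is pressed down more than 2 mm while the other four are up (within 1.5 mm) (value of joint pad4 above 0.002 m and value of joint each of pad1, pad2, pad3, pad5 below 0.0015 m), for 0.05 s.
5. the fifth pad from the pin is pressed down more than 2 mm while the other four are up (within 1.5 mm) (value of joint pad5 above 0.002 m and value of joint each of pad1, pad2, pad3, pad4 below 0.0015 m), for 0.05 s.
At the end, for the whole second after the job is handed in: all five pads are up again (within 1 mm), the fixture stands flat within 20 mm of where it was, and the gear, mug, wrench and screwdriver are within 15 mm of where they were (value of joint each of pad1, pad2, pad3, pad4, pad5 below 0.001 m and distance of fixture from where it was at the start of the episode below 0.02 m and angle between fixture's own z axis and vertical below 0.05 rad and distance of each of gear, mug, wrench, screwdriver from where it was at the start of the episode below 0.015 m and linear speed of fixture below 0.01 m/s); the robot touches nothing.
It fails at once if a pad is pushed to its bottom stop (more than 9.5 of its 10 mm) (value of joint any of pad1, pad2, pad3, pad4, pad5 above 0.0095 m).
It fails at once if the fixture is lifted by more than 8 mm, tipped by more than 3 degrees or shifted by more than 20 mm (height (world z) of fixture above 0.008 m or not (distance of fixture from where it was at the start of the episode below 0.02 m and angle between fixture's own z axis and vertical below 0.05 rad)).
It fails at once if the gear, mug, wrench or screwdriver is moved more than 15 mm (distance of any of gear, mug, wrench, screwdriver from where it was at the start of the episode above 0.015 m).
It also fails if it takes over 48 s, if anything falls off the work surface, if the arm or the gripper's body presses on something with over 40 N, if the wrist force passes 120 N, or if a joint passes its speed limit or range.

## Working session

There is one attempt and no reset: what is moved stays moved. The work goes in short steps, Python scripts to look and compute and a shell command to move; the robot and the scene stay as the last step left them, time stands still between calls to the robot, and variables do not carry over. Pictures are saved under pics/ and viewed, at most 10 in all, crops included, and the job is handed in when it is done.

```bash
mkdir -p pics; ls; cat > h.py <<'E'
import numpy as np, cv2
from cell import manip
def ray(cam,px,z):
    p=manip.camera_params(cam); K=np.array(p["mtx"],float);R=cv2.Rodrigues(np.array(p["rvec"],float))[0];t=np.array(p["tvec"],float).ravel()
    d=R.T@np.linalg.inv(K)@np.array([px[0],px[1],1.]); c=-R.T@t
    return c+d*(z-c[2])/d[2]
E
python3 - <<'E'
from h import *
o=manip.get_obs(); print(o["t"],o["ee_pos"],o["orientation"],o["ft_force"])
for cam in ["top","scene"]:
    im=manip.read_camera(cam); cv2.imwrite(f"pics/{cam}.png",im[:,:,::-1])
    for n,z in [("fixture",0),("pin_top",57)]+[(f"pad{i}_top",44) for i in range(1,6)]+[("gear",22),("mug",0)]:
        for r in manip.landmark_of(cam,n)[:2]:
            print(cam,n,np.round(r["position"]),round(r["confidence"],2),np.round(ray(cam,r["position"],z),1)[:2])
E
```

```text
pics
0.0 [ 227.51131634 -500.14200717  204.34355129] [-3.06821768e+00 -6.64921468e-01  3.83358510e-04] [ 0.69458076 -0.00995783  0.53060855]
top fixture [260. 210.] 0.65 [579.3 -13.2]
top pin_top [232. 209.] 0.87 [581.5  80.6]
top pad1_top [235. 227.] 0.57 [522.6  71.1]
top pad2_top [254. 235.] 0.48 [495.7   8.1]
top pad3_top [271. 242.] 0.41 [469.6 -49. ]
top pad4_top [290. 223.] 0.59 [ 531.9 -114.7]
top pad5_top [290. 206.] 0.59 [ 589.8 -115.5]
top gear [264. 207.] 0.54 [590.4 -25.4]
top mug [390. 203.] 0.6 [ 596.2 -462.5]
scene fixture [258. 197.] 0.96 [591.8 -14.2]
scene pin_top [290. 190.] 0.67 [609.1  81.2]
scene pad1_top [287. 172.] 0.44 [519.4  73.2]
scene pad2_top [270. 160.] 0.51 [463.4  14.6]
scene pad3_top [250. 162.] 0.47 [480. -51.]
scene pad5_top [225. 188.] 0.44 [ 600.5 -114.7]
scene gear [253. 193.] 0.65 [595.2 -28.6]
scene mug [121. 191.] 0.65 [ 591.7 -453.3]
scene mug [250. 166.] 0.52 [446.  -55.6]
```

```bash
python3 - <<'E'
import cv2,numpy as np
a=cv2.imread("pics/top.png")[160:290,170:420]; b=cv2.imread("pics/scene.png")[130:230,90:340]
a=cv2.resize(a,None,fx=2.4,fy=2.4,interpolation=3); b=cv2.resize(b,None,fx=2.4,fy=2.4,interpolation=3)
cv2.imwrite("pics/c1.png",np.vstack([a,b]))
E
```

```text
(no output)
```

View pics/c1.png

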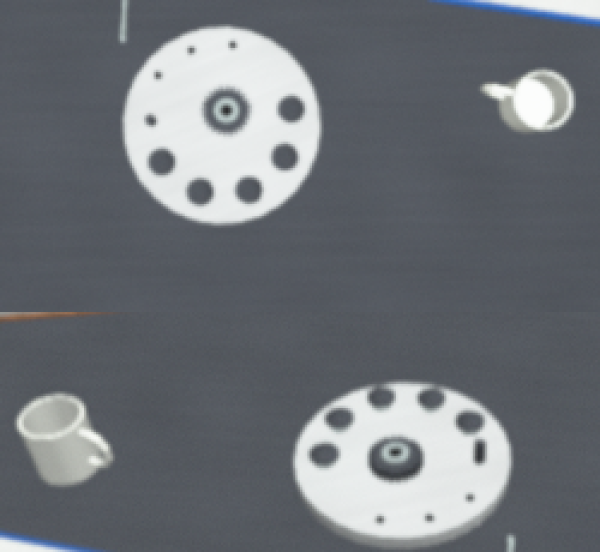

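```bash
cat >> h.py <<'E'
from scipy.optimize import least_squares
ANG=np.radians([-80,-40,0,40,80,-115])
def model(p): return np.c_[p[0]+100*np.cos(ANG+p[2]),p[1]+100*np.sin(ANG+p[2])]
def fit(idx,pts,p0=(580,-15,3.3)):
    r=least_squares(lambda p:(model(p)[idx]-pts).ravel(),p0,loss="soft_l1",f_scale=4); return r.x,(model(r.x)[idx]-pts)
def rows(xy,z):
    o=manip.get_obs();R=cv2.Rodrigues(np.array(o["orientation"]))[0]
    return np.round(R.T@(np.array([*xy,z])-o["ee_pos"])/10,2)
E
python3 - <<'E'
from h import *
px=np.array([[161,162],[200,191],[248,189],[285,156],[291,108],[151,120]])/2.4+[170,160]
pts=np.array([ray("top",p,z)[:2] for p,z in zip(px,[42]*5+[50])])
p,r=fit(list(range(6)),pts); print(p,np.round(r,1)); print(np.round(model(p),1))
s=np.array([[323,454],[339,418],[381,397],[431,398],[470,422]])-[0,312]
s=s/2.4+[90,130]
p,r=fit(list(range(5))[::-1],np.array([ray("scene",q,42)[:2] for q in s])); print(p,np.round(r,1))
print(rows((540,-20),260)); print(cv2.Rodrigues(np.array(manip.get_obs()["orientation"]))[0].round(2))
E
```

```text
[573.67615299 -20.8588829    3.51462247] [[ 0.7 -0.4]
 [-0.6  0.1]
 [-0.5 -1.2]
 [-0.3  0.2]
 [ 0.1  0. ]
 [ 0.5  1.3]]
[[ 521.6   64.5]
 [ 478.9   11.1]
 [ 480.6  -57.3]
 [ 525.8 -108.6]
 [ 593.4 -118.9]
 [ 580.    78.9]]
[585.6795566  -16.85634766   3.50582581] [[ 0.2 -0.1]
 [ 0.  -0.7]
 [-0.3 -0.2]
 [ 0.4  0.8]
 [-0.4  0.2]]
[ 48.33 -30.83  -5.45]
[[ 0.91  0.41  0.  ]
 [ 0.41 -0.91 -0.  ]
 [-0.    0.   -1.  ]]
```

```bash
python3 -m pendant '[0,24,-15,-3,0, 0,24,-15,-3,0, 0,24,-15,-3,0, 0,24,-15,-3,0, 0,24,-15,-3,0, 0,24,-15,-3,0, 0,48,-31,-5.5,0, 0,48,-31,-5.5,0, 0,48,-31,-5.5,0, 0,48,-31,-5.5,0]' 10; python3 -m pendant '[0,14,-9.5,-1.5,0, 0,14,-9.5,-1.5,0, 0,14,-9.5,-1.5,0, 0,14,-9.5,-1.5,0, 0,14,-9.5,-1.5,0, 0,14,-9.5,-1.5,0]'; python3 - <<'E'
from h import *
print(rows((540,-20),260))
E
```

```text
t: 1.83
ee_pos: [453.8, -150.8, 247.1]
orientation: [3.07, 0.665, 0.001]
ft_force: [0.9, -0.6, 0.5]
gripper_width: 0.329
grip_force: 0.0
t: 2.33
ee_pos: [541.9, -6.3, 261.2]
orientation: [3.069, 0.672, -0.001]
ft_force: [-0.3, 0.4, 0.6]
gripper_width: 0.007
grip_force: 0.0
[-0.74  1.17  0.12]
```

```bash
python3 -m pendant '[0,0,0,0,0, 0,0,0,0,0]'; python3 - <<'E'
from h import *
im=manip.read_camera("wrist"); cv2.imwrite("pics/w1.png",im[:,:,::-1])
idx=[];pts=[]
for i,(n,z) in enumerate([(f"pad{i}_top",44) for i in range(1,6)]+[("pin_top",57)]):
    for r in manip.landmark_of("wrist",n)[:1]:
        q=ray("wrist",r["position"],z)[:2]; print(n,np.round(r["position"]),round(r["confidence"],2),np.round(q,1))
        if r["confidence"]>.4: idx.append(i);pts.append(q)
p,r=fit(idx,np.array(pts)); print(p,np.round(r,1))
E
```

```text
t: 2.5
ee_pos: [540.7, -9.5, 261.5]
orientation: [3.07, 0.663, -0.001]
ft_force: [-0.0, 1.0, -0.4]
gripper_width: 0.008
grip_force: 0.0
pad1_top [201. 160.] 0.96 [519.2  64.5]
pad2_top [224. 197.] 0.61 [483.4  14.5]
pad3_top [269. 215.] 0.89 [485.9 -55.9]
pad4_top [313. 200.] 0.85 [ 533.2 -103.8]
pad5_top [343. 164.] 0.85 [ 596.9 -117.8]
pin_top [208. 111.] 0.72 [586.3  79.6]
[578.20661871 -18.89995833   3.51809759] [[ 6.6  1.8]
 [-0.1 -1.8]
 [-0.7  0.2]
 [-2.6 -3.1]
 [ 1.4  0.9]
 [-2.1  1.4]]
```

View pics/w1.png

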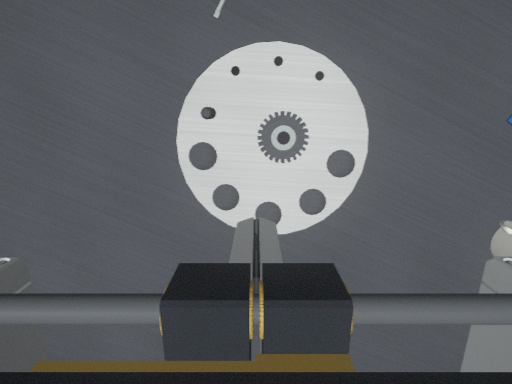

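```bash
cat >> h.py <<'E'
def nxt(i,z):
    M=model(getattr(__import__("h"),"P")); o=[manip.get_obs()]
    print(o[0]["t"],"pad",i,rows(M[i-1],z))
P=(577.5,-19,3.517)
E
python3 - <<'E'
from h import *
px=[[203,156],[226,197],[268,213],[312.5,201.5],[341,163.5]]
p,r=fit(range(5),np.array([ray("wrist",q,41)[:2] for q in px])); print(p,np.round(r,1))
print(model(P).round(1)); nxt(1,65)
E
```

```text
[578.27181119 -18.4232873    3.51136159] [[ 0.6  1.7]
 [-0.3  1. ]
 [-1.8 -1.2]
 [ 0.2 -0.9]
 [ 1.2 -0.6]]
[[ 525.2   66.3]
 [ 482.7   12.7]
 [ 484.5  -55.7]
 [ 529.8 -106.9]
 [ 597.5 -117. ]
 [ 583.6   80.8]]
2.85 pad 1 [ 1.67 -7.51 19.67]
```

```bash
python3 -m pendant '[0,1.7,-7.5,10,0, 0,1.7,-7.5,10,0, 0,1.7,-7.5,10,0, 0,1.7,-7.5,14,0, 0,1.7,-7.5,17,0, 0,1.7,-7.5,19.6,0, 0,1.7,-7.5,19.6,0, 0,1.7,-7.5,19.6,0, 0,1.7,-7.5,19.6,0, 0,1.7,-7.5,19.6,0]'; python3 - <<'E'
from h import *
nxt(1,48)
im=manip.read_camera("wrist"); cv2.imwrite("pics/w2.png",im[:,:,::-1])
E
```

```text
t: 3.68
ee_pos: [527.7, 66.8, 68.5]
orientation: [3.069, 0.665, 0.008]
ft_force: [0.6, -0.4, -0.2]
gripper_width: 0.008
grip_force: 0.0
3.6833 pad 1 [-0.26 -0.06  2.04]
```

View pics/w2.png

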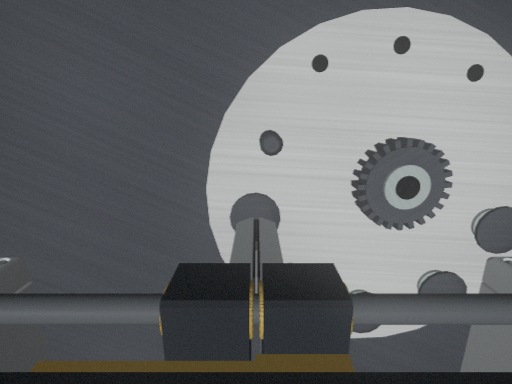

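```bash
python3 - <<'E'
from h import *
print(ray("wrist",(255.5,217.5),39), ray("wrist",(270.5,143),55), manip.get_obs()["ee_pos"])
E
python3 -m pendant '[0,-0.3,0,1.0,0, 0,-0.3,0,1.6,0, 0,-0.3,0,1.9,0, 0,-0.3,0,1.9,0, 0,-0.3,0,1.9,0]'
```

```text
[525.53922728  65.99225591  39.        ] [583.24081592  81.18439502  55.        ] [527.6849386   66.81993298  68.46356716]
t: 4.15
ee_pos: [522.5, 65.7, 46.0]
orientation: [-3.07, -0.665, 0.002]
ft_force: [0.8, -0.5, 0.2]
gripper_width: 0.004
grip_force: 0.0
```

```bash
python3 -m pendant '[0,0,0,0.2,0, 0,0,0,0.4,0, 0,0,0,0.4,0, 0,0,0,0.4,0]'; python3 -m pendant '[0,0,0,0.15,0, 0,0,0,0.15,0, 0,0,0,0.15,0]'
```

```text
t: 4.48
ee_pos: [523.3, 65.8, 42.8]
orientation: [3.07, 0.665, 0.001]
ft_force: [0.5, -0.2, 0.3]
gripper_width: 0.005
grip_force: 0.5
t: 4.73
ee_pos: [523.3, 65.8, 41.3]
orientation: [3.07, 0.665, 0.001]
ft_force: [0.1, 0.2, 1.5]
gripper_width: 0.008
grip_force: 0.9
```

```bash
python3 -m pendant '[0,0,0,0.15,0, 0,0,0,0.15,0, 0,0,0,0.15,0]';  python3 -m pendant '[0,0,0,0.1,0, 0,0,0,0.1,0, 0,0,0,0.1,0, 0,0,0,0.1,0]'
```

```text
t: 4.98
ee_pos: [523.3, 65.8, 39.8]
orientation: [3.07, 0.665, 0.001]
ft_force: [0.1, -0.5, 2.0]
gripper_width: 0.006
grip_force: 1.3
t: 5.32
ee_pos: [523.2, 65.8, 38.8]
orientation: [3.07, 0.665, 0.001]
ft_force: [1.3, -0.0, 3.8]
gripper_width: 0.002
grip_force: 1.5
```

```bash
python3 -m pendant '[0,0,0,-0.8,0, 0,0,0,-2,0, 0,0,0,-2,0, 0,0,0,-2,0]'; python3 - <<'E'
from h import *
nxt(2,48)
E
```

```text
t: 5.65
ee_pos: [523.3, 65.8, 59.5]
orientation: [3.07, 0.665, 0.002]
ft_force: [0.1, 0.3, -0.5]
gripper_width: 0.008
grip_force: 0.0
5.65 pad 2 [-5.9   3.14  1.15]
```

Commanded z is about 58.8, so I travel level, then descend to 48, then press to about 39.

```bash
python3 -m pendant '[0,-3,1.6,0,0, 0,-5.9,3.1,0,0, 0,-5.9,3.1,0,0, 0,-5.9,3.1,0,0, 0,-5.9,3.1,0.6,0, 0,-5.9,3.1,1.0,0, 0,-5.9,3.1,1.0,0, 0,-5.9,3.1,1.0,0]'; python3 -m pendant '[0,0,0,0.2,0, 0,0,0,0.4,0, 0,0,0,0.6,0, 0,0,0,0.7,0, 0,0,0,0.7,0, 0,0,0,0.7,0]'
```

```text
t: 6.32
ee_pos: [482.0, 13.8, 47.8]
orientation: [-3.07, -0.667, 0.002]
ft_force: [-0.0, 0.0, -0.4]
gripper_width: 0.007
grip_force: 0.0
t: 6.82
ee_pos: [482.4, 13.3, 41.9]
orientation: [-3.07, -0.665, -0.001]
ft_force: [-0.3, 1.3, 1.0]
gripper_width: 0.006
grip_force: 0.8
```

```bash
python3 -m pendant '[0,0,0,0.15,0, 0,0,0,0.3,0, 0,0,0,0.3,0, 0,0,0,0.3,0, 0,0,0,0.3,0]'; python3 - <<'E'
from h import *
nxt(3,48)
E
```

```text
t: 7.23
ee_pos: [482.4, 13.2, 38.9]
orientation: [3.07, 0.665, 0.001]
ft_force: [0.2, 1.6, 3.4]
gripper_width: 0.006
grip_force: 1.5
7.2333 pad 3 [-2.66  6.36 -0.91]
```

```bash
python3 -m pendant '[0,0,0,-0.8,0, 0,0,0,-2,0, 0,0,0,-2,0, 0,-1.3,3.2,-2,0, 0,-2.7,6.4,-2,0, 0,-2.7,6.4,-2,0, 0,-2.7,6.4,-2,0, 0,-2.7,6.4,-1.5,0, 0,-2.7,6.4,-0.9,0, 0,-2.7,6.4,-0.9,0]';python3 -m pendant '[0,0,0,0,0, 0,0,0,0.2,0, 0,0,0,0.4,0, 0,0,0,0.6,0, 0,0,0,0.6,0, 0,0,0,0.6,0]'
```

```text
t: 8.07
ee_pos: [482.5, -55.1, 45.6]
orientation: [-3.068, -0.667, 0.005]
ft_force: [-0.8, -0.3, -0.1]
gripper_width: 0.007
grip_force: 0.0
t: 8.57
ee_pos: [484.2, -56.0, 41.8]
orientation: [-3.07, -0.666, -0.001]
ft_force: [-0.3, 1.4, 1.9]
gripper_width: 0.001
grip_force: 0.8
```

```bash
python3 -m pendant '[0,0,0,0.15,0, 0,0,0,0.3,0, 0,0,0,0.3,0, 0,0,0,0.3,0, 0,0,0,0.3,0]'; python3 - <<'E'
from h import *
nxt(4,48)
E
```

```text
t: 8.98
ee_pos: [484.2, -56.2, 38.8]
orientation: [-3.07, -0.665, -0.001]
ft_force: [0.1, 1.8, 3.5]
gripper_width: 0.009
grip_force: 1.5
8.9833 pad 4 [ 2.05  6.5  -0.92]
```

```bash
python3 -m pendant '[0,0,0,-0.8,0, 0,0,0,-2,0, 0,0,0,-2,0, 0,1,3.2,-2,0, 0,2.1,6.5,-2,0, 0,2.1,6.5,-2,0, 0,2.1,6.5,-2,0, 0,2.1,6.5,-1.5,0, 0,2.1,6.5,-0.9,0, 0,2.1,6.5,-0.9,0]';python3 -m pendant '[0,0,0,0,0, 0,0,0,0.2,0, 0,0,0,0.4,0, 0,0,0,0.6,0, 0,0,0,0.6,0, 0,0,0,0.6,0]'
```

```text
t: 9.82
ee_pos: [528.1, -105.7, 45.6]
orientation: [-3.068, -0.666, 0.005]
ft_force: [0.3, 0.3, -0.9]
gripper_width: 0.003
grip_force: 0.0
t: 10.32
ee_pos: [530.1, -106.6, 41.9]
orientation: [-3.07, -0.665, -0.001]
ft_force: [-0.4, 0.2, 2.5]
gripper_width: 0.006
grip_force: 0.8
```

```bash
python3 -m pendant '[0,0,0,0.15,0, 0,0,0,0.3,0, 0,0,0,0.3,0, 0,0,0,0.3,0, 0,0,0,0.3,0]'; python3 - <<'E'
from h import *
nxt(5,48)
E
```

```text
t: 10.73
ee_pos: [530.2, -106.7, 38.8]
orientation: [3.07, 0.665, 0.001]
ft_force: [-0.4, 1.3, 2.4]
gripper_width: 0.004
grip_force: 1.5
10.7333 pad 5 [ 5.7   3.72 -0.91]
```

```bash
python3 -m pendant '[0,0,0,-0.8,0, 0,0,0,-2,0, 0,0,0,-2,0, 0,2.8,1.8,-2,0, 0,5.7,3.7,-2,0, 0,5.7,3.7,-2,0, 0,5.7,3.7,-2,0, 0,5.7,3.7,-1.5,0, 0,5.7,3.7,-0.9,0, 0,5.7,3.7,-0.9,0]';python3 -m pendant '[0,0,0,0,0, 0,0,0,0.2,0, 0,0,0,0.4,0, 0,0,0,0.6,0, 0,0,0,0.6,0, 0,0,0,0.6,0]'
```

```text
t: 11.57
ee_pos: [595.3, -116.5, 46.1]
orientation: [-3.069, -0.665, 0.004]
ft_force: [-0.6, 0.5, -0.2]
gripper_width: 0.005
grip_force: 0.0
t: 12.07
ee_pos: [597.2, -117.0, 41.9]
orientation: [3.07, 0.665, 0.0]
ft_force: [0.7, -0.3, 1.4]
gripper_width: 0.006
grip_force: 0.8
```

```bash
python3 -m pendant '[0,0,0,0.15,0, 0,0,0,0.3,0, 0,0,0,0.3,0, 0,0,0,0.3,0, 0,0,0,0.3,0]'; python3 -m pendant '[0,0,0,-0.8,0, 0,0,0,-3,0, 0,0,0,-6,0, 0,0,0,-9,0, 0,0,0,-12,0, 0,0,0,-12,0, 0,0,0,-12,0, 0,0,0,-12,0, 0,0,0,-12,0, 0,0,0,-12,0]'; python3 - <<'E'
from h import *
im=manip.read_camera("wrist"); cv2.imwrite("pics/w3.png",im[:,:,::-1])
E
```

```text
t: 12.48
ee_pos: [597.3, -117.0, 38.8]
orientation: [3.07, 0.665, 0.0]
ft_force: [-1.3, 0.2, 2.9]
gripper_width: 0.004
grip_force: 1.5
t: 13.32
ee_pos: [596.0, -116.6, 156.0]
orientation: [-3.068, -0.665, 0.006]
ft_force: [-0.4, -0.5, 0.8]
gripper_width: 0.005
grip_force: 0.0
```

View pics/w3.png

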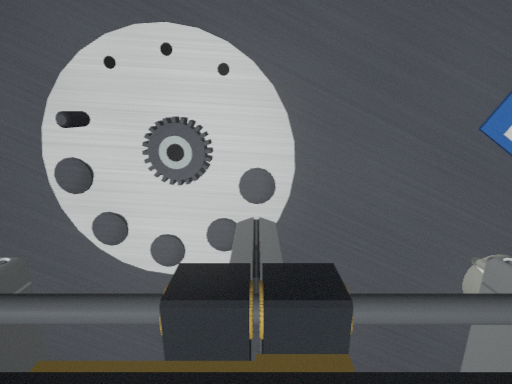

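The picture shows all five pads up, from (73,176) round to (257,186). The pin is at (65,120) and the gear is in place at (176,152). The arm is clear, so I am handing in.

```bash
python3 -m pendant '[0,0,0,0,0, 0,0,0,0,0, 0,0,0,0,0]'; python3 -c "
from cell import manip
print(manip.hand_in())"
```

```text
t: 13.62
ee_pos: [597.0, -116.8, 158.1]
orientation: [-3.07, -0.665, 0.001]
ft_force: [0.2, 0.4, 0.8]
gripper_width: 0.004
grip_force: 0.0
the job is handed in; nothing more can be done
None
```

I pressed all five pads about 5 mm (roughly 3 N each), in order from the pin, and released each one; the last picture showed them all up with the gear in place, and I handed the job in at 13.6 s (no verdict was returned).

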